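# Wipe rock chips off a microscope slab stage

### The arm

A 7-joint arm with a two-finger parallel gripper is mounted at the origin on the work surface. World frame = base frame: x ahead of the robot, y to its left, z up, the work surface at z = 0. Lengths are in mm, angles in degrees, forces in N, time in s.
With the tool pointing down it reaches from about 400 to 850 mm from the base axis. Payload 4.5 kg.
Tool frame: the origin (TCP) lies midway between the tips of the shut fingers; the grasp point (between the pads) lies manip.grip_point_offset behind it (manip.grip_point_offset is the distance from the TCP to the grasp point, in mm); z points along the fingers, y is the direction in which the jaws open and shut (so a half turn about z gives the same grasp; the last joint's range is limited). The gripper opens to 85 mm and grips with 20 to 120 N. Pads are 22 mm wide; open, the fingers measure 114 mm over their backs; the gripper's body (76 mm by 85 mm) begins 54 mm behind the grasp point. The pads swing forward as they close: fully open they stand 13 mm farther back than shut.
Start: joints at [74.53, 39.483, -11.15, 89.685, 9.013, 51.709, -12.324], TCP at [186.997, -596.394, 231.317] pointing down, gripper open.
Joint ranges: [-172.22, 172.22], [-26.19, 119.32], [-84.43, 86.54], [7.71, 146.69], [-57.33, 237.33], [2.42, 119.75], [-152.13, 152.13]. Speed limits (degrees/s): [147.25, 147.25, 180, 180, 180, 180, 180].

### API

Orientations are given as [roll, pitch, yaw] about the fixed x, y, z axes, in that order (R = Rz(yaw) Ry(pitch) Rx(roll)).
In Python, from bench import manip gives the robot as it stands.
- The arm moves only by the shell command python3 -m crank 'ROWS' [FORCE]. ROWS is JSON, a list of rows, each a list of 7 numbers: the closure in counts, from 0 (fully open) to 255 (shut), then the shift along the world's x, y, z in cm, then the turn, a rotation vector about the world's x, y, z in degrees. A call has 1 to 8 rows; each row shifts and turns the commanded pose from where the row before left it; what a row does not reach is not made up. A row lasts 1/8 s, in which the tool goes at most 62.5 mm and 10.7 degrees, less where a joint would pass 70% of its speed; a pose out of reach is approached as far as the arm can. A call is refused whole if a number of a shift passes 6.25 or a number of a turn 10.7, either way. A call with a gripper value outside its range is refused whole. The fingers move at their own pace and stop on an object; FORCE is the grip in N (left out, the last holds). Time passes only in rows, so rows that do not move let the fingers close. It gives the time, the measured TCP pose, the force and the opening at its end, in the units of the state.
- manip.read_state(): the state, without advancing time (a new reading comes with each control period).
- manip.read_camera(name): name is "side" or "top"; returns the picture (480x640x3 uint8, red, green, blue); there is no depth.
- manip.get_calibration(name): a dict with "fov_y" (degrees; the focal length in pixels is half the picture's height over the tangent of half this angle, whatever the lens; pixels are square), "cx", "cy" (the principal point, pixels), "distortion" ([k1, k2, p1, p2, k3] as OpenCV has them; the pictures are not rectified), "extrinsics" (4x4, takes a point from world to camera coordinates). Camera axes: x right, y down, z forward; pixel columns grow to the right and rows downward; lengths in mm; the calibration is good to about 2 mm. A picture is of the moment at which its call begins. get_calibration takes no time and is no camera call.
- manip.finish_job(): hands the job in, once; it reports no verdict.
The state is a dict: "time": time; "joints": joint angles; "joint_vel": joint speeds; "tau": joint torques, N m; "tcp_pos": TCP position; "tool_rot": TCP orientation; "contact_force": force on the tool from outside, world axes, zero at the start; "wrist_torque": the same for the moment, N m; "gripper_width": opening from 0.0 (shut) to 1.0 (fully open).
Only numpy, scipy, OpenCV 4.12 (cv2) and the standard library are available. Lean on these libraries where they do the work, as an engineer would, in place of code of your own. Each camera call takes 0.05 s, during which the arm holds its last target. There are 200 camera calls.

### The job

Clear the slab stage for the next specimen: turn the knob-topped hold-down clamp away from across the plate until it clicks into its parked position, then take the orange scraper block and, pressing its sole lightly onto the plate from the back edge to the open lip, wipe all the rock chips over the lip into the steel tray. Use as many strokes as you need, move the chips only with the scraper and never grind it hard into the plate. Then stand the scraper back lengthways on its grey rubber pad, leaving the clamp parked, the tray tucked under the lip and the other things on the bench undisturbed.

Things in the scene. Friction and masses are not known exactly. Their poses are not given: they have to be found in the camera images.
- stage: Fixed stand with a dark grey plate, 212 (x) by 200 mm (y), top 60 mm above the bench at its centre line. The plate is seldom level: stiffly tilted up to 0.04 rad about stage x, so its y ends are up to 4 mm up or down. Origin on the bench under its centre, z up. Side rims 8 mm wide and high at x = +-98 to 106 mm; none at the back (y +100) or lip (y -100). No chip beyond y +65 at first.
- lip (a point): Middle of the plate's open lip, as if level (stage x 0, y -100 mm, z 60 mm; the true edge may be 4 mm higher or lower). Axes as the stage; the chips are to go over it in the stage's -y direction. The clamp post stands at stage x +130, y 0 mm.
- clamp (a joint): Angle (rad) of the clamp on its post: 0 with the arm across the plate (pointing to stage -x), growing clockwise from above; 1.57 = parked, arm along stage +y outside the rim. A sprung plunger on a square cam holds it at both: the resistance grows to about 0.45 N m at 0.6 rad, the hump is at 0.79, and past it the spring pulls it on; let go beyond 1.2 it settles in the parked pocket by itself.
- clamp_knob (a point): Grip point of the clamp's black bar knob, on the post axis, 113 mm above the bench. The bar is 60 mm long, 16 mm wide, 92 to 132 mm above the bench (collar below it to 95 mm). The point's x axis runs along the bar, its -x points along the clamp arm. Grip across the width. Turns with the clamp.
- clamp_foot (a point): Underside of the rubber foot at the end of the aluminium clamp arm (112 mm from the post axis, arm 18 mm wide, 78 to 87 mm above the bench, its screw to 100 mm); the foot hangs 13 mm over the plate. Moves with the clamp.
- scraper: Orange scraper block with black rubber sole, loose, about 0.2 kg, upright on its pad. Origin in the middle of its underside, z up. Block 130 mm long (x), 24 mm thick (y), 30 mm high; above it a grip rib 96 mm long, 18 mm thick (y), 29 to 75 mm above the underside: grip it across y, 52 mm up. Press it on the plate with about 5 to 15 N; under 3 N is not pressed, over 50 N scores the plate.
- pad: Fixed grey rubber pad on the bench, 180 mm (x) by 75 mm (y), 4 mm thick, the scraper's place. Origin in the middle of its underside, z up.
- tray: Open steel tray, loose, 0.6 kg, 215 mm (x) by 130 mm (y) and 42 mm high, walls 3 mm, pushed about 13 mm under the lip (plate underside at 48 mm when level). Origin in the middle of its underside, z up; x and y about as the stage.
- chip1: Loose tan rock chip, a flat irregular flake about 40 mm across and 9 mm thick, about 25 g, lying on the stage plate. Origin in the middle of its underside.
- chip2: Loose grey rock chip, a flat irregular flake about 40 mm across and 8 mm thick, about 24 g, lying on the stage plate. Origin in the middle of its underside.
- chip3: Loose reddish rock chip, a flat irregular flake about 40 mm across and 9 mm thick, about 22 g, lying on the stage plate. Origin in the middle of its underside.
- chip4: Loose cream rock chip, a flat irregular flake about 40 mm across and 7 mm thick, about 19 g, lying on the stage plate. Origin in the middle of its underside.
- chip5: Loose greenish rock chip, a flat irregular flake about 40 mm across and 8 mm thick, about 24 g, lying on the stage plate. Origin in the middle of its underside.
- dropper: Bystander: small amber dropper bottle, 48 mm across, 100 mm high, loose. Origin in the middle of its underside.
- slidebox: Bystander: closed blue slide box, 95 x 75 x 35 mm, loose. Origin in the middle of its underside.
- joystick: Bystander: cream joystick console, 100 x 85 x 30 mm with a black stick 93 mm high and a red-topped dial, loose. Origin in the middle of its underside.

How it is judged:
By the outcome, as a careful person would: the job done as asked, in the order asked, and still so for the second after the job is handed in, with the robot touching nothing.
It also fails if it takes over 72 s, if anything falls off the work surface, if the arm or the gripper's body presses on something with over 40 N, if the wrist force passes 120 N, or if a joint passes its speed limit or range.

## Working session

There is one attempt and no reset: what is moved stays moved. The work goes in short steps, Python scripts to look and compute and a shell command to move; the robot and the scene stay as the last step left them, time stands still between calls to the robot, and variables do not carry over. Pictures are saved under pics/ and viewed, about 8 in all and at most 12, crops included, and the job is handed in when it is done.

```bash
ls; mkdir -p pics; python3 - <<'E'
from bench import manip
import cv2,json
for n in("side","top"):
    im=manip.read_camera(n); cv2.imwrite(f"pics/{n}0.png",im[:,:,::-1])
    c=manip.get_calibration(n); print(n,c)
s=manip.read_state(); print(s, manip.grip_point_offset)
E
```

```text
pics
side {'fov_y': 51.53966568522392, 'cx': 322.4237984742372, 'cy': 238.78378697541103, 'distortion': array([-0.0948146,  0.       ,  0.       ,  0.       ,  0.       ]), 'extrinsics': array([[-8.54515875e-01, -5.19424977e-01, -5.58766822e-04,
         4.94757447e+02],
       [-3.80508239e-01,  6.26712854e-01, -6.80032704e-01,
         2.73070943e+02],
       [ 3.53576158e-01, -5.80886126e-01, -7.33181566e-01,
         8.91355939e+02],
       [ 0.00000000e+00,  0.00000000e+00,  0.00000000e+00,
         1.00000000e+00]])}
top {'fov_y': 44.59508047892814, 'cx': 319.94513938554996, 'cy': 242.2931919970464, 'distortion': array([-0.06271231,  0.        ,  0.        ,  0.        ,  0.        ]), 'extrinsics': array([[-1.41639090e-02, -9.99860332e-01,  8.87127710e-03,
        -1.23327577e+01],
       [-9.98834469e-01,  1.37388421e-02, -4.62703677e-02,
         5.90635275e+02],
       [ 4.61420242e-02, -9.51630664e-03, -9.98889560e-01,
         1.16178609e+03],
       [ 0.00000000e+00,  0.00000000e+00,  0.00000000e+00,
         1.00000000e+00]])}
{'time': 0.1, 'joints': array([ 74.53193962,  39.53027868, -11.14480002,  89.73914003,
         9.01227931,  51.70827027, -12.32418433]), 'joint_vel': array([-0.09259359, -0.08018172, -0.02794956, -0.1432161 ,  0.05503673,
        0.01027849,  0.04182677]), 'tau': array([-4.02282370e-03, -5.40607345e+01, -1.27169888e+00, -1.58985794e+01,
        9.34337382e-03,  4.37566123e-03, -1.10208109e-06]), 'tcp_pos': array([ 186.73163814, -595.84369215,  230.54230218]), 'tool_rot': array([-1.79904304e+02,  6.62052121e-03,  1.74086895e+01]), 'contact_force': array([-0.34126625,  0.0744881 , -0.42753088]), 'wrist_torque': array([0.01137025, 0.00368439, 0.01060497]), 'gripper_width': 1.0004926994918246} 18.700000000000003
```

View pics/top0.png

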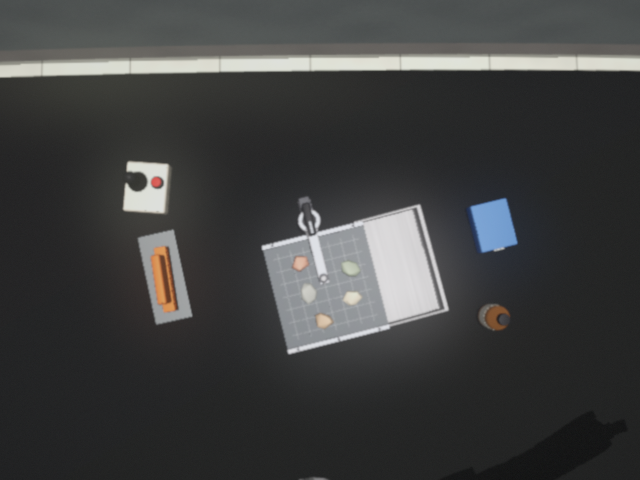

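View pics/side0.png

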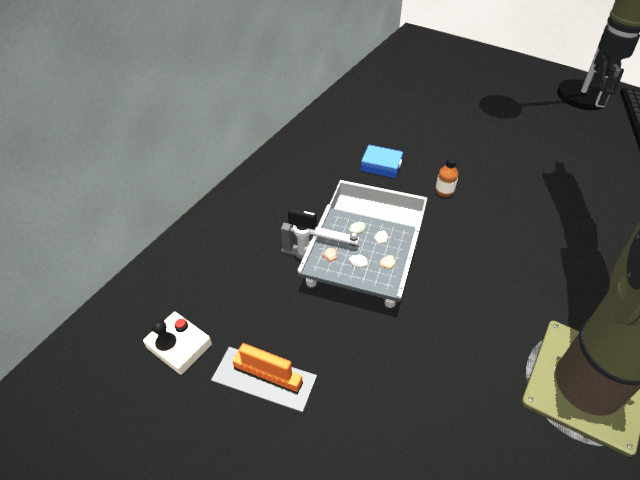

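```bash
cat > h.py <<'E'
from bench import manip
import cv2, numpy as np
class Cam:
    def __init__(s,n):
        c=manip.get_calibration(n); s.n=n; f=240/np.tan(np.radians(c["fov_y"]/2))
        s.K=np.array([[f,0,c["cx"]],[0,f,c["cy"]],[0,0,1]]); s.d=np.array(c["distortion"]); s.E=np.array(c["extrinsics"])
        s.R=s.E[:3,:3]; s.t=s.E[:3,3]; s.C=-s.R.T@s.t
    def rays(s,p):
        u=cv2.undistortPoints(np.float64(p).reshape(-1,1,2),s.K,s.d).reshape(-1,2)
        return np.c_[u,np.ones(len(u))]@s.R
    def plane(s,p,z):
        r=s.rays(p); return s.C+r*((np.broadcast_to(z,len(r))-s.C[2])/r[:,2])[:,None]
    def proj(s,P):
        return cv2.projectPoints(np.float64(P).reshape(-1,1,3),cv2.Rodrigues(s.R)[0],s.t,s.K,s.d)[0].reshape(-1,2)
def tri(a,pa,b,pb):
    A=0;B=0;ds=[(a.C,a.rays([pa])[0]),(b.C,b.rays([pb])[0])]
    for C,r in ds:
        r=r/np.linalg.norm(r); M=np.eye(3)-np.outer(r,r); A=A+M; B=B+M@C
    return np.linalg.solve(A,B)
top=Cam("top"); side=Cam("side")
def rect(P):  # min-area rect of xy points: centre, sizes, angle of long axis
    (c,(w,h),a)=cv2.minAreaRect(np.float32(P[:,:2]))
    if w<h: w,h,a=h,w,a+90
    return np.round(c,1),round(w,1),round(h,1),round((a+90)%180-90,2)
def big(m):
    cs,_=cv2.findContours(m.astype(np.uint8),0,2); return max(cs,key=cv2.contourArea).reshape(-1,2)
E
python3 - <<'E'
from h import *
im=cv2.imread("pics/top0.png"); h=cv2.cvtColor(im,cv2.COLOR_BGR2HSV)
g=(h[...,1]<60)&(h[...,2]>70); g[:, :135]=0
m=g.copy(); m[:, 200:]=0; m[:228]=0; m|=0
o=(h[...,1]>130)&(h[...,0]<20)&(h[...,2]>60); o[:, 200:]=0; o[:225]=0
pm=m|o; p=big(pm); print("pad",rect(top.plane(p,4)))
b=big(o); print("orange@45",rect(top.plane(b,45)))
s=(h[...,2]>55); s[:, :240]=0; s[:,455:]=0; s[:185]=0; s[365:]=0
print("stage+tray bbox",rect(top.plane(big(s),55)))
c=cv2.resize(im[190:360,240:460],None,fx=3.4,fy=3.4,interpolation=cv2.INTER_CUBIC)
cv2.imwrite("pics/c1.png",np.clip(c*1.3,0,255).astype(np.uint8))
im=cv2.imread("pics/side0.png")
c1=cv2.resize(im[170:410,200:450],None,fx=2.4,fy=2.4,interpolation=cv2.INTER_CUBIC)
cv2.imwrite("pics/c2.png",c1)
E
```

```text
Traceback (most recent call last):
numpy._core._exceptions._UFuncOutputCastingError: Cannot cast ufunc 'bitwise_or' output from dtype('int64') to dtype('bool') with casting rule 'same_kind'
```

```bash
python3 - <<'E'
from h import *
im=cv2.imread("pics/top0.png"); h=cv2.cvtColor(im,cv2.COLOR_BGR2HSV)
m=(h[...,1]<60)&(h[...,2]>70); m[:, :135]=0
m[:, 200:]=0; m[:228]=0
o=(h[...,1]>130)&(h[...,0]<20)&(h[...,2]>60); o[:, 200:]=0; o[:225]=0
pm=m|o; p=big(pm); print("pad",rect(top.plane(p,4)))
b=big(o); print("orange@45",rect(top.plane(b,45)))
s=(h[...,2]>55); s[:, :240]=0; s[:,455:]=0; s[:185]=0; s[365:]=0
print("stage+tray bbox",rect(top.plane(big(s),55)))
c=cv2.resize(im[190:360,240:460],None,fx=3.4,fy=3.4,interpolation=cv2.INTER_CUBIC)
cv2.imwrite("pics/c1.png",np.clip(c*1.3,0,255).astype(np.uint8))
im=cv2.imread("pics/side0.png")
c1=cv2.resize(im[170:410,200:450],None,fx=2.4,fy=2.4,interpolation=cv2.INTER_CUBIC)
cv2.imwrite("pics/c2.png",c1)
E
```

```text
pad (array([526.2, 295.7]), 185.0, 79.4, 12.03)
orange@45 (array([521.3, 286.9]), 124.7, 34.7, 8.63)
stage+tray bbox (array([523.3, -90.2]), 381.4, 341.0, 89.02)
```

View pics/c1.png

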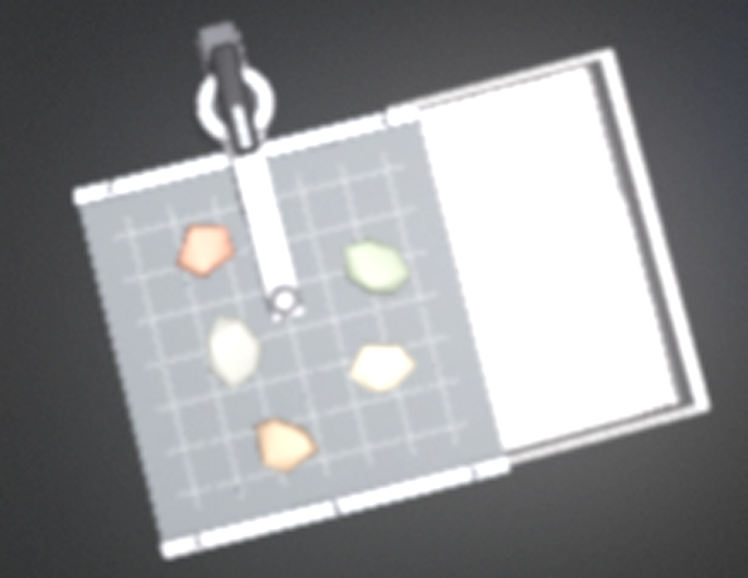

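View pics/c2.png

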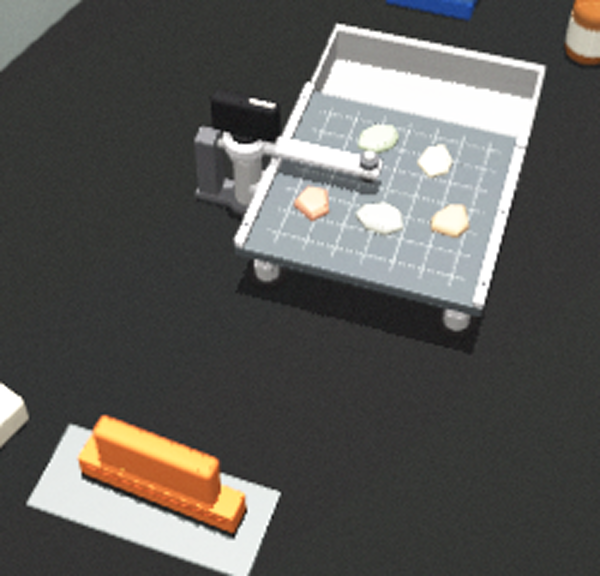

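```bash
python3 - <<'E'
from h import *
c1=lambda p:(np.array(p,float)+.5)/3.4-.5+[240,190]
c2=lambda p:(np.array(p,float)+.5)/2.4-.5+[200,170]
T=[(75,190),(163,557),(418,103),(510,467)]; S=[(240,243),(482,298),(310,86),(525,133)]
W=[top.plane([c1(t)],68)[0] for t in T]
for t,s,w in zip(T,S,W): print(w.round(1),tri(top,c1(t),side,c2(s)).round(1))
W=np.array(W)[:,:2]; c=W.mean(0); x=(W[0]+W[2]-W[1]-W[3])/2; y=(W[0]+W[1]-W[2]-W[3])/2
print("c",c,"len",np.hypot(*x),np.hypot(*y),"yaw",np.degrees(np.arctan2(x[1],x[0])),np.degrees(np.arctan2(-y[0],y[1])))
yaw=np.arctan2(x[1],x[0])/2+np.arctan2(-y[0],y[1])/2; R=np.array([[np.cos(yaw),-np.sin(yaw)],[np.sin(yaw),np.cos(yaw)]])
print("post",c+R@[130,0],"pole top(132) views")
print("knob ends top@132", top.plane([c1((222,45)),c1((246,150))],132).round(1))
print("knob c2 top corners",side.plane([c2((215,95)),c2((280,103))],132).round(1))
for n,p in dict(red=(207,248),grey=(233,352),tan=(286,445),cream=(382,367),green=(377,266),foot=(284,300)).items():
    w=top.plane([c1(p)],68 if n!='foot' else 100)[0][:2]; print(n,w.round(1),(R.T@(w-c)).round(1))
# scraper rib top corners in side crop, h=79
q=side.plane([c2((107,416)),c2((97,430)),c2((219,462)),c2((208,478))],79); print("rib",q.round(1))
# block top at z=34, pad corners at 4
print("blockend R", side.plane([c2((245,502)),c2((236,518))],34).round(1))
print("pad corners",side.plane([c2((70,424)),c2((28,503)),c2((280,491)),c2((246,576))],4).round(1))
E
```

```text
[583.2  91.5  68. ] [580.8  90.3  65.2]
[377.   44.5  68. ] [378.1  44.1  76.3]
[ 629.8 -102.6   68. ] [ 627.8 -103.9   65.4]
[ 424.2 -150.8   68. ] [ 424.9 -150.4   68.9]
c [503.54388984 -29.34531417] len 211.33650608543508 200.28808561506997 yaw 13.026893683948654 13.530398855509652
post [6.30068280e+02 5.13998995e-01] pole top(132) views
knob ends top@132 [[656.8   6.7 132. ]
 [600.6  -5.3 132. ]]
knob c2 top corners [[653.9   7.8 132. ]
 [601.1 -12.7 132. ]]
red [549.6  17.6] [55.6 35.1]
grey [491.    3.8] [-4.6 35.1]
tan [438.5 -25.2] [-62.3  18.9]
cream [481.4 -79.8] [-33.2 -44. ]
green [538.1 -77.9] [ 22.5 -55.2]
foot [520.2 -24.8] [17.3  0.6]
rib [[565.8 285.8  79. ]
 [565.  299.   79. ]
 [475.1 274.2  79. ]
 [474.7 288.7  79. ]]
blockend R [[456.1 272.2  34. ]
 [454.8 286.3  34. ]]
pad corners [[621.6 276.    4. ]
 [606.  347.9   4. ]
 [447.3 238.1   4. ]
 [432.4 309.4   4. ]]
```

```bash
python3 -m crank '[[0,2.76,3.73,0,0,0,-4.15],[0,2.76,3.73,0,0,0,0],[0,2.76,3.73,0,0,0,0],[0,2.76,3.73,0,0,0,0],[0,2.76,3.73,0,0,0,0],[0,2.76,3.73,0,0,0,0],[0,2.76,3.73,0,0,0,0],[0,2.76,3.73,0,0,0,0]]' 60
python3 -m crank '[[0,2.76,3.73,0,0,0,0],[0,2.76,3.73,0,0,0,0],[0,2.76,3.73,0,0,0,0],[0,2.76,3.73,0,0,0,0],[0,2.76,3.73,0,0,0,0],[0,2.76,3.73,0,0,0,0],[0,2.76,3.73,0,0,0,0],[0,2.76,3.73,-3,0,0,0]]'
python3 - <<'E'
from h import *
c1=lambda p:(np.array(p,float)+.5)/3.4-.5+[240,190]
c2=lambda p:(np.array(p,float)+.5)/2.4-.5+[200,170]
for z in (60,80,100): print(z,top.plane([c1((200,32)),c1((238,26))],z).round(0)[:,:2],side.plane([c2((197,128)),c2((222,133))],z).round(0)[:,:2])
print(manip.read_state()["joints"].round(1),manip.read_state()["joint_vel"].round(1))
E
```

```text
time: 1.1
tcp_pos: [408.4, -296.6, 231.1]
tool_rot: [-180.0, 0.0, 13.3]
contact_force: [0.3, 0.3, -0.5]
gripper_width: 1.002
time: 2.1
tcp_pos: [631.2, 1.7, 202.8]
tool_rot: [179.9, -0.3, 13.2]
contact_force: [0.1, 0.2, -0.1]
gripper_width: 0.999
60 [[673.  20.]
 [676.  -1.]] [[689.  -8.]
 [665. -14.]]
80 [[670.  20.]
 [673.  -2.]] [[676.   8.]
 [654.   1.]]
100 [[668.  19.]
 [671.  -2.]] [[664.  23.]
 [642.  17.]]
[ -1.5  41.5  -5.1  90.8   4.6  47.6 -85.2] [-29.6  34.3   3.9 -22.4   1.1  -9.3 -25.9]
```

```bash
python3 -m crank '[[0,0,0,0,0,0,10.6],[0,0,0,0,0,0,10.6],[0,0,0,0,0,0,10.6],[0,0,0,0,0,0,10.6],[0,0,0,0,0,0,10.6],[0,0,0,0,0,0,10.6],[0,0,0,0,0,0,10.6],[0,0,0,0,0,0,10.6]]'
python3 -m crank '[[0,0,0,0,0,0,10.6],[0,0,0,0,0,0,10.6],[0,0,0,0,0,0,10.6],[0,0,0,0,0,0,10.6],[0,0,0,0,0,0,10.6],[0,0,0,0,0,0,10.6],[0,0,0,0,0,0,10.6],[0,0,0,0,0,0,10.6]]'
python3 -m crank '[[0,0,0,0,0,0,10.4],[0,0,0,-2,0,0,0],[0,0,0,0,0,0,0]]'
python3 -c "
from bench import manip
print(manip.read_state()['joints'].round(1))"
```

```text
time: 3.1
tcp_pos: [628.2, 0.2, 200.8]
tool_rot: [-179.9, 0.0, 98.4]
contact_force: [-0.4, -0.4, -0.2]
gripper_width: 1.001
time: 4.1
tcp_pos: [628.3, 0.1, 200.8]
tool_rot: [-180.0, -0.1, -176.8]
contact_force: [-0.7, 0.2, 1.0]
gripper_width: 0.998
time: 4.47
tcp_pos: [626.9, -0.6, 178.5]
tool_rot: [-180.0, -0.3, -166.9]
contact_force: [0.4, 0.3, 0.0]
gripper_width: 0.998
[ 22.4  51.7 -52.8  90.8  45.5  61.3  60.1]
```

```bash
python3 -m crank '[[0,0.2,0.1,-2,0,0,0],[0,0,0,-2,0,0,0],[0,0,0,-2,0,0,0],[0,0,0,-1.9,0,0,0],[0,0,0,0,0,0,0],[0,0,0,0,0,0,0]]'
python3 -m crank '[[255,0,0,0,0,0,0],[255,0,0,0,0,0,0],[255,0,0,0,0,0,0],[255,0,0,0,0,0,0],[255,0,0,0,0,0,0],[255,0,0,0,0,0,0]]' 80
```

```text
time: 5.22
tcp_pos: [631.0, 1.7, 102.7]
tool_rot: [180.0, 0.0, -166.7]
contact_force: [1.4, 1.2, 0.9]
gripper_width: 1.002
time: 5.98
tcp_pos: [630.8, 0.7, 102.7]
tool_rot: [-179.9, 0.0, -166.8]
contact_force: [-1.4, -3.2, 5.4]
gripper_width: 0.169
```

```bash
python3 -m crank '[[255,0,0,0,0,0,-8],[255,0,0,0,0,0,-8],[255,0,0,0,0,0,-8],[255,0,0,0,0,0,-8],[255,0,0,0,0,0,0]]'
python3 -m crank '[[255,0,0,0,0,0,-8],[255,0,0,0,0,0,-8],[255,0,0,0,0,0,-8],[255,0,0,0,0,0,-8],[255,0,0,0,0,0,-8],[255,0,0,0,0,0,-8],[255,0,0,0,0,0,-8],[255,0,0,0,0,0,-2]]'
```

```text
time: 6.6
tcp_pos: [630.8, -0.3, 102.7]
tool_rot: [-179.8, 0.1, 161.2]
contact_force: [-0.5, -5.4, 7.0]
gripper_width: 0.173
time: 7.6
tcp_pos: [629.4, -1.8, 102.7]
tool_rot: [-179.8, 0.3, 103.1]
contact_force: [-4.7, -6.5, 10.3]
gripper_width: 0.174
```

```bash
python3 -m crank '[[0,0,0,0,0,0,0],[0,0,0,0,0,0,0],[0,0,0,0,0,0,0],[0,0,0,0,0,0,0],[0,0,0,3,0,0,0],[0,0,0,5,0,0,0],[0,0,0,4,0,0,0],[0,-1.0,4,0,0,0,10.5]]'
python3 - <<'E'
from h import *
im=manip.read_camera("top"); cv2.imwrite("pics/top1.png",im[:,:,::-1])
im=manip.read_camera("side"); cv2.imwrite("pics/side1.png",im[:,:,::-1])
a=cv2.imread("pics/top1.png")[180:360,240:460];b=cv2.imread("pics/side1.png")[140:320,200:450]
cv2.imwrite("pics/v1.png",cv2.resize(np.hstack([a,b]),None,fx=1.7,fy=1.7))
E
```

```text
time: 8.6
tcp_pos: [623.9, 38.1, 225.7]
tool_rot: [179.6, 0.3, 113.6]
contact_force: [0.5, 0.1, -0.4]
gripper_width: 0.999
```

View pics/v1.png

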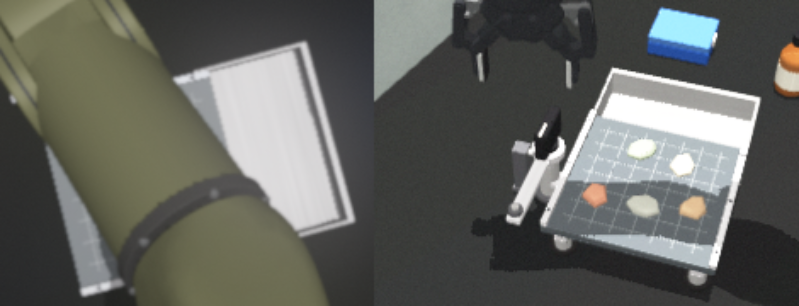

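```bash
python3 -m crank '[[0,-1.3,3.1,0,0,0,10.6],[0,-1.3,3.1,0,0,0,10.6],[0,-1.3,3.1,0,0,0,10.6],[0,-1.3,3.1,0,0,0,10.6],[0,-1.3,3.1,0,0,0,10.6],[0,-1.3,3.1,0,0,0,10.6],[0,-1.3,3.1,0,0,0,10.6],[0,-1.3,3.1,0,0,0,0.2]]'
python3 -m crank '[[0,0,0,-5,0,0,0],[0,0,0,-5,0,0,0],[0,0,0,0,0,0,0]]'
python3 - <<'E'
from h import *
im=manip.read_camera("side"); cv2.imwrite("pics/side2.png",im[:,:,::-1])
h=cv2.cvtColor(cv2.imread("pics/side2.png"),cv2.COLOR_BGR2HSV)
im=manip.read_camera("top"); cv2.imwrite("pics/top2.png",im[:,:,::-1])
print(manip.read_state()['joints'].round(1))
E
```

```text
time: 9.7
tcp_pos: [516.1, 290.0, 221.7]
tool_rot: [180.0, -0.1, -171.8]
contact_force: [0.5, -0.4, -0.8]
gripper_width: 1.001
time: 10.07
tcp_pos: [514.6, 286.9, 118.8]
tool_rot: [-179.7, -0.4, -171.8]
contact_force: [0.1, -0.5, 0.9]
gripper_width: 1.0
[ -7.9  52.6 -48.   99.8  49.3  51.1  20.2]
```

```bash
python3 -m crank '[[0,0.5,0,-3,0,0,0],[0,0,0,-3,0,0,0],[0,0,0,-1.5,0,0,0],[0,0,0,0,0,0,0]]'
python3 - <<'E'
from h import *
im=manip.read_camera("side"); cv2.imwrite("pics/side3.png",im[:,:,::-1])
cv2.imwrite("pics/v2.png",cv2.resize(cv2.imread("pics/side3.png")[280:430,190:390],None,fx=3,fy=3))
E
```

```text
time: 10.68
tcp_pos: [521.9, 289.8, 48.0]
tool_rot: [180.0, 0.0, -171.9]
contact_force: [0.6, -0.3, -0.5]
gripper_width: 0.997
```

View pics/v2.png

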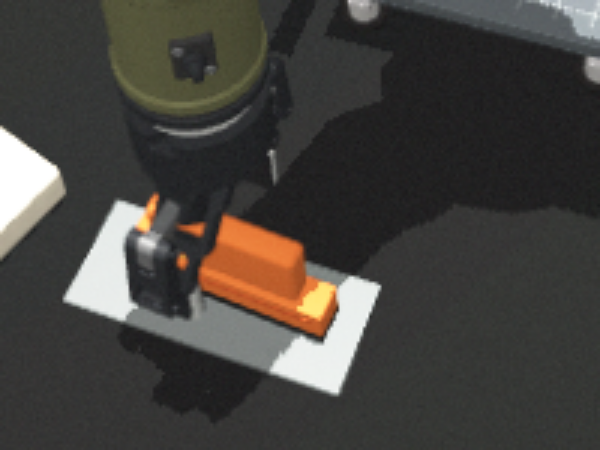

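```bash
python3 -m crank '[[0,0,-0.2,-0.9,0,0,0],[0,0,0,0,0,0,0],[255,0,0,0,0,0,0],[255,0,0,0,0,0,0],[255,0,0,0,0,0,0],[255,0,0,0,0,0,0],[255,0,0,0,0,0,0],[255,0,0,0,0,0,0]]' 100
python3 -m crank '[[255,0,0,5,0,0,0],[255,0,0,5,0,0,0],[255,0,0,2,0,0,0],[255,0,0,0,0,0,0]]'
python3 - <<'E'
from h import *
im=manip.read_camera("side"); cv2.imwrite("pics/side4.png",im[:,:,::-1])
cv2.imwrite("pics/v3.png",cv2.resize(cv2.imread("pics/side4.png")[180:430,190:390],None,fx=2.4,fy=2.4))
E
```

```text
time: 11.72
tcp_pos: [521.6, 287.6, 38.5]
tool_rot: [180.0, 0.0, -171.8]
contact_force: [-0.6, -0.0, 1.8]
gripper_width: 0.196
time: 12.22
tcp_pos: [522.0, 287.4, 158.8]
tool_rot: [180.0, 0.1, -171.9]
contact_force: [0.3, -0.6, -2.1]
gripper_width: 0.195
```

View pics/v3.png

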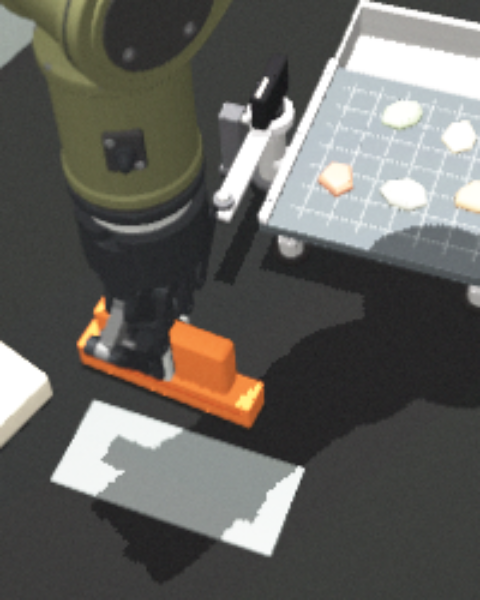

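```bash
python3 - <<'E'
from h import *
c=lambda p:(np.array(p,float)+.5)/2.4-.5+[190,180]
P=side.plane([c((80,363)),c((251,426))],124.5); print(P.round(1)); d=P[1]-P[0]; L=np.hypot(*d[:2]); print(L, np.degrees(np.arctan2(d[1],d[0])))
m=P.mean(0)[:2]; a=np.radians(8.1); u=np.array([np.cos(a),np.sin(a)]); n=np.array([-u[1],u[0]])
print("offset along, across", (m-[522,287.4])@u,(m-[522,287.4])@n)
a=np.radians(13.3);R=np.array([[np.cos(a),-np.sin(a)],[np.sin(a),np.cos(a)]])
for x,y in [(31,88),(31,-98),(-31,88),(-31,-98),(0,88)]: print(x,y,(np.array([503.5,-29.3])+R@[x,y]).round(1))
E
```

```text
[[589.4 305.  124.5]
 [459.7 283.5 124.5]]
131.47303454978288 -170.61830267324765
offset along, across 3.506162783693165 6.416518755876413
31 88 [513.4  63.5]
31 -98 [ 556.2 -117.5]
-31 88 [453.1  49.2]
-31 -98 [ 495.9 -131.8]
0 88 [483.3  56.3]
```

```bash
python3 -m crank '[[255,-0.2,-3.75,0,0,0,5.2],[255,-0.2,-3.75,0,0,0,0],[255,-0.2,-3.75,0,0,0,0],[255,-0.2,-3.75,0,0,0,0],[255,-0.2,-3.75,0,0,0,0],[255,-0.3,-3.75,0,0,0,0],[255,0,0,-2.5,0,0,0],[255,0,0,-2.5,0,0,0]]'
python3 -m crank '[[255,0,0,0,0,0,0],[255,0,0,0,0,0,0]]'
```

```text
time: 13.28
tcp_pos: [507.4, 60.8, 105.7]
tool_rot: [-180.0, -0.2, -166.7]
contact_force: [0.2, -0.1, -2.4]
gripper_width: 0.199
time: 13.52
tcp_pos: [508.2, 62.6, 108.0]
tool_rot: [180.0, -0.1, -166.6]
contact_force: [-0.0, 0.5, -2.4]
gripper_width: 0.197
```

```bash
python3 -m crank '[[255,0,0,-0.4,0,0,0],[255,0,0,-0.3,0,0,0],[255,0,0,0,0,0,0]]'
python3 -m crank '[[255,0,0,-0.2,0,0,0],[255,0,0,0,0,0,0]]'
python3 -m crank '[[255,0,0,-0.2,0,0,0],[255,0,0,0,0,0,0]]'
```

```text
time: 13.9
tcp_pos: [508.6, 62.3, 101.3]
tool_rot: [-180.0, -0.0, -166.6]
contact_force: [-0.0, 0.3, -2.3]
gripper_width: 0.194
time: 14.15
tcp_pos: [508.6, 62.4, 99.3]
tool_rot: [-180.0, -0.0, -166.6]
contact_force: [-0.9, -0.1, -1.9]
gripper_width: 0.197
time: 14.4
tcp_pos: [508.5, 62.3, 97.2]
tool_rot: [180.0, -0.0, -166.6]
contact_force: [0.2, -0.3, -1.3]
gripper_width: 0.196
```

```bash
python3 -m crank '[[255,0,0,-0.1,0,0,0],[255,0,0,0,0,0,0]]'
python3 -m crank '[[255,0,0,-0.1,0,0,0],[255,0,0,0,0,0,0]]'
python3 -m crank '[[255,0,0,-0.1,0,0,0],[255,0,0,0,0,0,0]]'
```

```text
time: 14.65
tcp_pos: [508.5, 62.4, 96.3]
tool_rot: [180.0, -0.0, -166.6]
contact_force: [-0.6, 0.1, -2.2]
gripper_width: 0.199
time: 14.9
tcp_pos: [508.5, 62.4, 95.2]
tool_rot: [180.0, -0.0, -166.6]
contact_force: [-0.5, 0.2, -1.5]
gripper_width: 0.2
time: 15.15
tcp_pos: [508.5, 62.4, 94.2]
tool_rot: [180.0, -0.0, -166.6]
contact_force: [0.5, 0.1, -1.9]
gripper_width: 0.201
```

```bash
python3 -m crank '[[255,0,0,-0.1,0,0,0],[255,0,0,0,0,0,0]]'
python3 -m crank '[[255,0,0,-0.1,0,0,0],[255,0,0,0,0,0,0]]'
python3 -m crank '[[255,0,0,-0.05,0,0,0],[255,0,0,0,0,0,0]]'
```

```text
time: 15.4
tcp_pos: [508.7, 62.5, 93.7]
tool_rot: [-180.0, 0.0, -166.6]
contact_force: [-0.5, -0.4, 3.6]
gripper_width: 0.197
time: 15.65
tcp_pos: [508.6, 62.6, 93.6]
tool_rot: [-179.9, 0.1, -166.6]
contact_force: [-3.1, -0.7, 13.2]
gripper_width: 0.194
time: 15.9
tcp_pos: [508.7, 62.6, 93.6]
tool_rot: [-179.9, 0.1, -166.6]
contact_force: [-4.3, -2.0, 17.3]
gripper_width: 0.201
```

```bash
python3 -m crank '[[255,0.115,-0.487,-0.0,0,0,0],[255,0.115,-0.487,0.05,0,0,0],[255,0.115,-0.487,0,0,0,0],[255,0.115,-0.487,0,0,0,0]]'
python3 -m crank '[[255,0.115,-0.487,0,0,0,0],[255,0.115,-0.487,0,0,0,0],[255,0.115,-0.487,0,0,0,0],[255,0.115,-0.487,0,0,0,0]]'
```

```text
time: 16.4
tcp_pos: [514.2, 46.7, 93.9]
tool_rot: [179.7, 0.3, -166.5]
contact_force: [-1.1, 4.6, 8.5]
gripper_width: 0.201
time: 16.9
tcp_pos: [519.0, 27.6, 94.1]
tool_rot: [179.7, 0.3, -166.5]
contact_force: [-0.9, 5.5, 10.3]
gripper_width: 0.201
```

```bash
python3 -m crank '[[255,0.115,-0.487,0.005,0,0,0],[255,0.115,-0.487,0.005,0,0,0],[255,0.115,-0.487,0.005,0,0,0],[255,0.115,-0.487,0.005,0,0,0],[255,0.115,-0.487,0.005,0,0,0],[255,0.115,-0.487,0.005,0,0,0]]'
python3 -m crank '[[255,0.115,-0.487,0.005,0,0,0],[255,0.115,-0.487,0.005,0,0,0],[255,0.115,-0.487,0.005,0,0,0],[255,0.115,-0.487,0.005,0,0,0],[255,0.115,-0.487,0.005,0,0,0],[255,0.115,-0.487,0.005,0,0,0]]'
```

```text
time: 17.65
tcp_pos: [526.0, -1.7, 94.4]
tool_rot: [179.7, 0.3, -166.5]
contact_force: [-1.5, 4.6, 10.4]
gripper_width: 0.195
time: 18.4
tcp_pos: [533.0, -31.1, 94.7]
tool_rot: [179.7, 0.3, -166.5]
contact_force: [-0.7, 5.6, 10.0]
gripper_width: 0.201
```

```bash
python3 -m crank '[[255,0.115,-0.487,0.005,0,0,0],[255,0.115,-0.487,0.005,0,0,0],[255,0.115,-0.487,0.005,0,0,0],[255,0.115,-0.487,0.005,0,0,0],[255,0.115,-0.487,0.005,0,0,0],[255,0.115,-0.487,0.005,0,0,0],[255,0.115,-0.487,0.005,0,0,0]]'
python3 -m crank '[[255,0.115,-0.487,0.005,0,0,0],[255,0.115,-0.487,0.005,0,0,0],[255,0.115,-0.487,0.005,0,0,0],[255,0.115,-0.487,0.005,0,0,0],[255,0.115,-0.487,0.005,0,0,0],[255,0.115,-0.487,0.005,0,0,0]]'
```

```text
time: 19.27
tcp_pos: [541.1, -65.2, 95.1]
tool_rot: [179.7, 0.3, -166.5]
contact_force: [-0.7, 5.7, 10.3]
gripper_width: 0.201
time: 20.02
tcp_pos: [548.0, -94.4, 95.4]
tool_rot: [179.7, 0.3, -166.5]
contact_force: [-0.5, 5.6, 9.0]
gripper_width: 0.198
```

```bash
python3 -m crank '[[255,0.115,-0.487,0.005,0,0,0],[255,0.115,-0.487,0.005,0,0,0],[255,0.115,-0.487,0.005,0,0,0],[255,0.115,-0.487,0.005,0,0,0],[255,0.1,-0.44,0.005,0,0,0],[255,0,0,0,0,0,0]]'
python3 -m crank '[[255,0,0,3,0,0,0],[255,0,0,2,0,0,0],[255,-2.7,3.5,0,0,0,0],[255,-2.7,3.5,0,0,0,0],[255,-2.7,3.5,0,0,0,0],[255,-2.7,3.5,0,0,0,0]]'
python3 - <<'E'
from h import *
im=manip.read_camera("side"); cv2.imwrite("pics/side5.png",im[:,:,::-1])
im=manip.read_camera("top"); cv2.imwrite("pics/top5.png",im[:,:,::-1])
a=cv2.imread("pics/top5.png")[180:360,240:460];b=cv2.imread("pics/side5.png")[140:320,220:450]
cv2.imwrite("pics/v4.png",cv2.resize(np.hstack([a,b]),None,fx=1.75,fy=1.75))
E
```

```text
time: 20.78
tcp_pos: [553.7, -119.8, 95.4]
tool_rot: [179.8, 0.2, -166.6]
contact_force: [-0.6, 3.1, 9.7]
gripper_width: 0.199
time: 21.52
tcp_pos: [443.5, 18.8, 144.1]
tool_rot: [180.0, 0.0, -166.7]
contact_force: [0.6, 0.5, -1.8]
gripper_width: 0.196
```

View pics/v4.png

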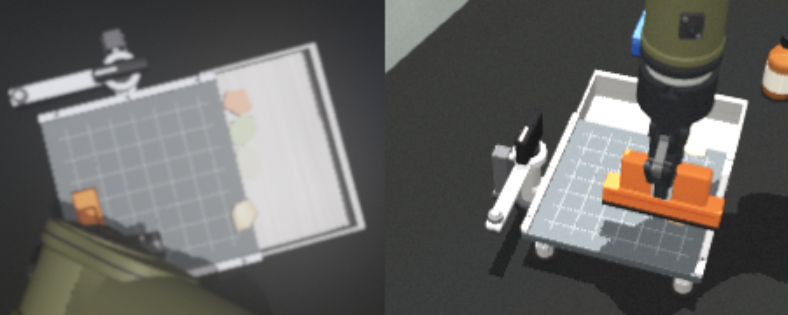

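```bash
python3 -m crank '[[255,0.8,3.0,0,0,0,0],[255,0,0,0,0,0,0],[255,0,0,0,0,0,0]]'
python3 -c "print('ok')"
```

```text
time: 22.0
tcp_pos: [452.2, 47.0, 143.7]
tool_rot: [-180.0, -0.0, -166.7]
contact_force: [-0.1, -0.4, -2.0]
gripper_width: 0.198
ok
```

```bash
python3 -m crank '[[255,-0.05,0.1,-2.4,0,0,0],[255,0,0,-2.2,0,0,0],[255,0,0,-0.2,0,0,0],[255,0,0,0,0,0,0]]'
python3 -m crank '[[255,0,0,-0.1,0,0,0],[255,0,0,-0.05,0,0,0],[255,0,0,0,0,0,0]]'
```

```text
time: 22.5
tcp_pos: [451.7, 48.3, 96.1]
tool_rot: [-180.0, -0.0, -166.7]
contact_force: [-0.0, 0.3, -1.6]
gripper_width: 0.193
time: 22.88
tcp_pos: [451.8, 48.8, 94.6]
tool_rot: [-180.0, 0.0, -166.6]
contact_force: [-0.7, -0.6, -2.4]
gripper_width: 0.197
```

```bash
python3 -m crank '[[255,0,0,-0.1,0,0,0],[255,0,0,-0.07,0,0,0],[255,0,0,0,0,0,0]]'
python3 -m crank '[[255,0,0,-0.05,0,0,0],[255,0,0,0,0,0,0]]'
```

```text
time: 23.25
tcp_pos: [451.7, 48.9, 93.6]
tool_rot: [-180.0, 0.1, -166.6]
contact_force: [-1.8, -0.6, 10.1]
gripper_width: 0.197
time: 23.5
tcp_pos: [451.7, 49.0, 93.5]
tool_rot: [-179.9, 0.1, -166.6]
contact_force: [-2.0, -1.0, 16.4]
gripper_width: 0.197
```

```bash
python3 -m crank '[[255,0.115,-0.487,0.05,0,0,0],[255,0.115,-0.487,0.005,0,0,0],[255,0.115,-0.487,0.005,0,0,0],[255,0.115,-0.487,0.005,0,0,0]]'
python3 -m crank '[[255,0.115,-0.487,0.005,0,0,0],[255,0.115,-0.487,0.005,0,0,0],[255,0.115,-0.487,0.005,0,0,0],[255,0.115,-0.487,0.005,0,0,0],[255,0.115,-0.487,0.005,0,0,0],[255,0.115,-0.487,0.005,0,0,0],[255,0.115,-0.487,0.005,0,0,0]]'
```

```text
time: 24.0
tcp_pos: [457.0, 32.3, 93.8]
tool_rot: [179.7, 0.2, -166.5]
contact_force: [-1.5, 3.8, 7.6]
gripper_width: 0.197
time: 24.88
tcp_pos: [465.2, -1.9, 94.2]
tool_rot: [179.8, 0.2, -166.5]
contact_force: [-0.2, 3.9, 7.5]
gripper_width: 0.2
```

```bash
python3 -m crank '[[255,0.115,-0.487,0.003,0,0,0],[255,0.115,-0.487,0.005,0,0,0],[255,0.115,-0.487,0.005,0,0,0],[255,0.115,-0.487,0.005,0,0,0],[255,0.115,-0.487,0.005,0,0,0],[255,0.115,-0.487,0.005,0,0,0],[255,0.115,-0.487,0.005,0,0,0],[255,0.115,-0.487,0.005,0,0,0]]'
python3 -m crank '[[255,0.115,-0.487,0.003,0,0,0],[255,0.115,-0.487,0.005,0,0,0],[255,0.115,-0.487,0.005,0,0,0],[255,0.115,-0.487,0.005,0,0,0],[255,0.115,-0.487,0.005,0,0,0],[255,0.115,-0.487,0.005,0,0,0],[255,0.115,-0.487,0.005,0,0,0],[255,0.115,-0.487,0.005,0,0,0]]'
```

```text
time: 25.88
tcp_pos: [474.4, -40.9, 94.6]
tool_rot: [179.8, 0.2, -166.5]
contact_force: [-1.8, 4.4, 7.8]
gripper_width: 0.197
time: 26.88
tcp_pos: [483.6, -79.9, 95.0]
tool_rot: [179.8, 0.2, -166.5]
contact_force: [0.1, 4.3, 7.5]
gripper_width: 0.202
```

```bash
python3 -m crank '[[255,0.115,-0.487,0.003,0,0,0],[255,0.115,-0.487,0.005,0,0,0],[255,0.115,-0.487,0.005,0,0,0],[255,0.115,-0.487,0.005,0,0,0],[255,0.115,-0.487,0.005,0,0,0],[255,0.115,-0.487,0.005,0,0,0]]'
python3 -m crank '[[255,0.115,-0.487,0.003,0,0,0],[255,0.115,-0.487,0.005,0,0,0],[255,0.115,-0.487,0.005,0,0,0],[255,0.115,-0.487,0.005,0,0,0],[255,0.07,-0.3,0.0,0,0,0],[255,0,0,0,0,0,0]]'
python3 -m crank '[[255,0,0,3,0,0,0],[255,0,0,3,0,0,0],[255,0,3,0,0,0,0],[255,0,6,0,0,0,0],[255,0,6,0,0,0,0],[255,0,6,0,0,0,0],[255,0,6,0,0,0,0],[255,0,6,0,0,0,0]]'
python3 - <<'E'
from h import *
im=manip.read_camera("side"); cv2.imwrite("pics/side6.png",im[:,:,::-1])
im=manip.read_camera("top"); cv2.imwrite("pics/top6.png",im[:,:,::-1])
a=cv2.imread("pics/top6.png")[180:360,240:460];b=cv2.imread("pics/side6.png")[140:320,220:450]
cv2.imwrite("pics/v5.png",cv2.resize(np.hstack([a,b]),None,fx=1.75,fy=1.75,interpolation=2))
E
```

```text
time: 27.62
tcp_pos: [490.6, -109.2, 95.3]
tool_rot: [179.8, 0.2, -166.5]
contact_force: [-0.8, 4.1, 6.7]
gripper_width: 0.202
time: 28.38
tcp_pos: [495.9, -132.4, 95.4]
tool_rot: [179.9, 0.2, -166.6]
contact_force: [-0.5, 3.4, 6.2]
gripper_width: 0.2
time: 29.38
tcp_pos: [494.6, 197.3, 154.1]
tool_rot: [-180.0, -0.0, -166.6]
contact_force: [1.5, -0.4, -2.4]
gripper_width: 0.193
```

View pics/v5.png

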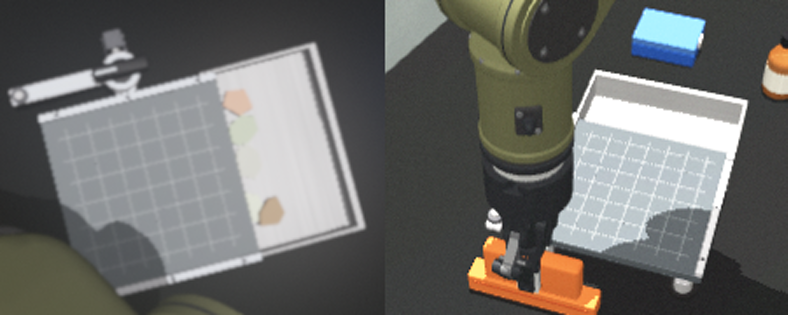

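```bash
python3 -m crank '[[255,1.0,3.2,0,0,0,-1.2],[255,1.0,3.2,0,0,0,0],[255,0.9,2.9,0,0,0,0],[255,0,0,-3,0,0,0],[255,0,0,-3,0,0,0],[255,0,0,-3,0,0,0],[255,0,0,0,0,0,0],[255,0,0,0,0,0,0]]'
```

```text
time: 30.48
tcp_pos: [524.2, 289.2, 65.3]
tool_rot: [179.9, 0.1, -167.8]
contact_force: [-0.2, 0.1, -1.5]
gripper_width: 0.199
```

```bash
python3 -m crank '[[255,0,0.3,-1.2,0,0,0],[255,0,0,-1.0,0,0,0],[255,0,0,-0.3,0,0,0],[255,0,0,0,0,0,0]]'
python3 -m crank '[[255,0,0,-0.15,0,0,0],[255,0,0,0,0,0,0]]'
```

```text
time: 30.98
tcp_pos: [523.8, 291.6, 39.2]
tool_rot: [180.0, -0.0, -167.8]
contact_force: [0.3, 0.3, -1.6]
gripper_width: 0.199
time: 31.22
tcp_pos: [524.1, 291.9, 38.5]
tool_rot: [180.0, 0.0, -167.8]
contact_force: [-0.5, -0.8, 3.8]
gripper_width: 0.195
```

```bash
python3 -m crank '[[0,0,0,0,0,0,0],[0,0,0,0,0,0,0],[0,0,0,0,0,0,0],[0,0,0,0,0,0,0],[0,0,0,0,0,0,0],[0,0,0,2,0,0,0],[0,0,0,4,0,0,0],[0,0,0,5,0,0,0]]'
python3 -m crank '[[0,0,0,5,0,0,0],[0,-3,3,5,0,0,0],[0,-3,5,3,0,0,0],[0,-3,5,0,0,0,0],[0,-3,5,0,0,0,0],[0,-3,5,0,0,0,0],[0,0,0,0,0,0,0],[0,0,0,0,0,0,0]]'
python3 - <<'E'
from h import *
im=manip.read_camera("side"); cv2.imwrite("pics/side7.png",im[:,:,::-1])
im=manip.read_camera("top"); cv2.imwrite("pics/top7.png",im[:,:,::-1])
a=cv2.imread("pics/top7.png")[140:380,110:530];b=cv2.imread("pics/side7.png")[130:430,120:480]
cv2.imwrite("pics/v6.png",np.hstack([cv2.resize(a,(430,246)),cv2.resize(b,(360,300))[:246]]) if 0 else np.vstack([cv2.resize(a,(600,343),interpolation=2)[:300],cv2.resize(b,(360,300))[:, :].repeat(1,0) if 0 else cv2.copyMakeBorder(b,0,0,0,240,0)]))
A=cv2.imread("pics/top0.png");B=cv2.imread("pics/top7.png")
def tray(im):
    h=cv2.cvtColor(im,cv2.COLOR_BGR2HSV); m=(h[...,2]>60)
    m[:, :390]=0;m[:,456:]=0;m[:195]=0;m[330:]=0
    return rect(top.plane(big(m),42))
print(tray(A),tray(B),manip.read_state()['time'])
E
```

```text
time: 32.22
tcp_pos: [523.4, 291.5, 149.6]
tool_rot: [180.0, -0.1, -167.8]
contact_force: [1.1, 0.5, 0.8]
gripper_width: 1.004
time: 33.22
tcp_pos: [376.8, 517.5, 274.9]
tool_rot: [-180.0, 0.0, -167.8]
contact_force: [0.5, -1.4, -0.9]
gripper_width: 1.002
(array([ 545.9, -221.6]), 259.0, 128.8, -1.1) (array([ 544. , -221.6]), 255.2, 128.8, -1.1) 33.325
```

View pics/v6.png

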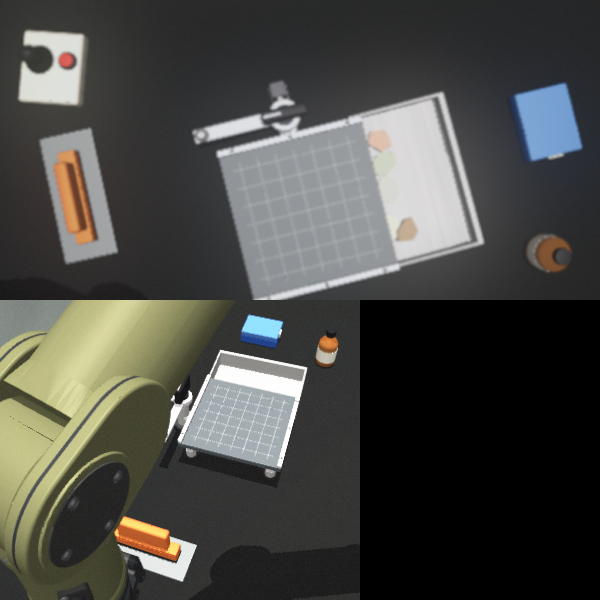

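```bash
python3 -c "
from bench import manip
print(manip.finish_job())"
```

```text
the job is handed in; nothing more can be done
None
```

The job is done and handed in at about 33 s of the 72 s allowed.

- **Clamp:** I gripped the knob and turned it 90° into its parked position. The last top picture shows the arm along the stage's +y, outside the rim.
- **Wiping:** I made two overlapping strokes from the back edge to the lip. Measured force while wiping was about 6 to 10 N down, with brief peaks of 16 to 17 N as I set the sole down.
- **Chips:** The plate is empty in both last views. Red, green, grey and tan are plainly in the tray. Cream showed just past the lip after the first stroke. It then lay half hidden under the tan chip and the lip, so I did not see it whole at the end.
- **Scraper:** It stands lengthways on the pad, judged by eye from the last pictures.
- **Surroundings:** The tray outline, taken before and after, agreed to about 2 mm, though that mask also caught some of the plate's edge. The bystanders looked unmoved by eye. The gripper is open and clear, with the contact force near zero.

No check failed. One early measurement disagreed: the two-view heights of the stage corners differed by up to 11 mm. I did not use them for the plate height or tilt, and found both by touch instead (about 0.01 rad, lip end higher).

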